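# Post a used plate into the decontamination box

## Robot

A 7-joint arm with a two-finger parallel gripper is mounted at the origin on a cart in front of the work surface, level with it; the furniture and walls round the work are solid. World frame = base frame: x ahead of the robot, y to its left, z up, the work surface at z = 0. Lengths are in mm, angles in rad, forces in N, time in s.
With the tool pointing down it reaches from about 425 to 875 mm from the base axis. Payload 9.9 kg.
Tool frame: the origin (TCP) lies midway between the tips of the shut fingers; the grasp point (between the pads) lies 19 mm behind it (env.grasp_offset is the distance from the TCP to the grasp point, in mm); z points along the fingers, y is the line along which they close (so a half turn about z gives the same grasp; the last joint's range is limited). The gripper opens to 85 mm and grips with 20 to 120 N. Pads are 22 mm wide; open, the fingers measure 114 mm over their backs; the gripper's body (76 mm by 85 mm) begins 54 mm behind the grasp point. The pads swing forward as they close: fully open they stand 13 mm farther back than shut.
Start: joints at [-1.332, 0.576, 0.025, 1.437, -0.015, 1.129, -0.057], TCP at [214.118, 640.142, 231.289] pointing down, gripper open.
Joint ranges: [-2.76, 2.76], [-0.34, 2.15], [-1.52, 1.57], [0.19, 2.46], [-1.09, 4.23], [0.17, 1.99], [-2.82, 2.82]. Speed limits (rad/s): [2.22, 2.22, 3.01, 3.01, 3.14, 3.14, 3.14].

## Interface

Orientations are given as a unit quaternion [x, y, z, w].
In Python, from cell import env gives the robot as it stands. The module is installed in compiled form; this text tells all that it offers. Calls block until the motion is done:
- env.move_to(position, orientation): joint-space move of the TCP to a pose.
- env.move_straight(position, ori=None, max_speed=150, contact_N=None): straight line of the TCP; ori=None keeps the orientation; max_speed is the mean speed in mm/s. With contact_N (N) it stops when the force on the tool has changed by that much, and returns True; else False.
- env.goto_joints(angles): joint-space move.
- env.command_gripper(opening): finger opening in mm; the grip force is fixed at half the most; returns when the fingers have stopped.
- env.wait(seconds).
- env.solve_ik(position, orientation): joint angles nearest the present ones, or None.
- env.capture(name): name is "side" or "top" or "wrist"; returns (picture, depth): 420x560x3 uint8, red, green, blue; 420x560 float32, mm along the optical axis (not along the pixel's ray), 0 where there is no reading.
- env.camera_model(name): a dict with "K" (3x3 intrinsics, pixels), "R" (3x3) and "t" (3): a world point X has camera coordinates R X + t; the wrist camera has in their place "T_tool_cam" (4x4, takes a point from camera to tool coordinates, whose origin is the TCP and whose axes are the flange's). Camera axes: x right, y down, z forward; pixel columns grow to the right and rows downward; lengths in mm; the calibration is good to about 2 mm. The wrist camera is an equidistant fisheye: a pixel r from the principal point sees the ray r / f radians off the axis. A picture is of the moment at which its call begins: read the wrist's pose just before it. camera_model takes no time and is no camera call.
A pose or a line that the arm cannot do raises env.Unreachable and nothing moves.
- env.job_done(): hands the job in; it is judged then, once.
Trained networks look in the newest picture that a camera, given by its name, has taken for a name from the list of things; names that differ only in an ending like _2 or _b are one class to them, and where a whole thing is asked for, a point or a joint stands for the part that bears it (a point fixed in the world has none). Each returns a list of dicts, best first, with "confidence" (0 to 1); they miss things now and then, are a little off and sometimes report something else, mostly with a low value. They report only what shows in the picture. A call takes as long as a camera call.
- env.boxes_of(label, camera): "box" ([centre column, centre row, width, height] in pixels, round what is visible of it).
- env.mark_of(label, camera): "uv" ([column, row] in pixels: a listed point, or the origin of a listed thing).
Readings, each from a call of its own:
- env.current_t(): time.
- env.current_joint_positions(): joint angles.
- env.current_joint_velocities(): joint speeds.
- env.current_tau(): joint torques, N m.
- env.current_position(): TCP position.
- env.current_ee_rot(): TCP orientation.
- env.current_contact_force(): force on the tool from outside, world axes, zero at the start.
- env.current_ft_torque(): the same for the moment, N m.
- env.current_grip_width(): finger opening in mm.
- env.current_grip_force(): force on a finger pad.
Only numpy, scipy, OpenCV 4.12 (cv2) and the standard library are available. Lean on these libraries where they do the work, as an engineer would, in place of code of your own. Each camera call takes 0.05 s, during which the arm holds its last target. There are 200 camera calls.

## Task

Post the used plate into the decontamination box: with the fingertips push it along the metal apron and in through the amber flap until it tips over the edge inside and slides down the chute to the stop, and take the fingers away so that the flap swings shut behind it. Only when the flap is shut, press the green start button on top of the box right down and let it go. Nothing is gripped or lifted, and the bottles standing round the box stay where they are.

Things in the scene. Friction and masses are not known exactly. Their poses are not given: they have to be found in the camera images.
- decon_box: White bench decontamination box, 222 mm wide (its y -140 to +82), 160 mm deep (x 0 to 160), 140 mm high, fixed. Origin on the bench under the middle of the loading port; +x = into the box, +y = left seen from the front, z up. Over the port the front is upright to 118 mm height, then its roof slopes up to 140 mm at x = 60. The control column (y -140 to -67) is flat on top, 118 mm high.
- apron (a point): Middle of the level metal apron before the port, box frame (-77, 0, 55) mm. The apron (x -155 to 4, y -93 to +93) is 55 mm above the bench. Two steel guide strips 15 mm high stand on it like a funnel, 172 mm apart at x = -94, 133 mm apart at x = -1. Axes as the box's.
- port (a point): Middle of the lower edge of the shut flap, on the floor of the port: box frame (4, 0, 55) mm, axes as the box's. The port is 134 mm wide and open from 55 to 110 mm above the bench. The floor goes on level to x = 34 (the edge), then a slippery chute falls away at 20 degrees to a stop. A plate whose middle is more than 5 mm past the edge tips and slides down by itself.
- home (a point): Where the plate's origin lies when the plate rests on the chute against the stop: box frame (91, 0, 34) mm; the plate then leans 20 degrees, far edge down, clear of the flap. Axes as the box's.
- flap (a joint): Amber acrylic flap, 130 mm wide, 50 mm high, 3 mm thick, hung by its top edge from a rod across the port at box x = 4 mm, 107 mm above the bench. 0 = hanging shut; grows to 1.45 rad as it swings inward; it cannot swing outward. 30 g, no spring or latch: what presses on it opens it (under 1 N) and it falls shut by its weight when nothing holds it up.
- plate: Deep-well plate of white plastic under a blue sealing mat, 127.8 mm long (its y), 85.5 mm wide (its x), 31 mm high, about 0.2 kg, lying on the apron before the flap with a long side to the robot. Origin at the centre of its underside; axes as the box's when it lies square. Its sides are upright from the bottom up to 27 mm. Sliding on the apron takes 0.7 to 2 N.
- start (a joint): Green round start button, 22 mm in diameter, on the control column, pressed straight down: 0 = up, 0.005 m = right down, 4 N at the bottom; springs back up by itself. It sits in a grey collar 38 mm in diameter and 12 mm high.
- start_top (a point): Centre of the top face of the start button (moves down with it); at rest 139 mm above the bench, at box x = 40, y = -104 mm.
- amber_bottle: Loose amber stoppered bottle, 52 mm in diameter, 99 mm high, to the right of the apron; origin at the centre of its underside. A bystander.
- ink_bottle: Loose dark dropper bottle, 47 mm in diameter, 108 mm high, to the left of the apron; origin at the centre of its underside. A bystander.
- wash: Loose white wash bottle with red cap and spout, 76 x 90 x 178 mm, to the left of the box; origin at the centre of its underside. A bystander.
- clear_bottle: Loose clear dropper bottle with a tan teat, 47 mm in diameter, 111 mm high, farther left on the bench; origin at the centre of its underside. A bystander.

How it is judged (in metres and radians):
On the way, in this order (a step that is already met when the one before it is completed fails the run):
1. the plate holds the flap open on its way in (value of joint flap above 0.5 rad and x of plate in the frame of port above -0.02 m), for 0.05 s.
2. the plate lies at the bottom of the chute, the fingers are off it and the flap hangs shut (distance between plate and home below 0.01 m and value of joint flap below 0.06 rad and contact force between the fingers and plate below 0.1 N), for 0.2 s.
3. the start button is pressed right down (value of joint start above 0.004 m and value of joint flap below 0.06 rad), for 0.05 s.
At the end, for the whole second after the job is handed in: The plate lies on the chute against the stop, its origin within 10 mm of home; the flap hangs shut (within 0.06 rad), the start button has been pressed at least 4 mm with the flap shut and has come up again (within 1.5 mm), and everything is at rest (distance between plate and home below 0.01 m and value of joint flap below 0.06 rad and value of joint start below 0.0015 m and linear speed of plate below 0.01 m/s); the robot touches nothing.
It fails at once if the plate is lifted more than 8 mm off the apron or tipped by more than 0.5 rad (z of plate in the frame of port above 0.008 m or angle between plate's own z axis and vertical above 0.5 rad).
It fails at once if the start button is pressed while the flap is open (value of joint start above 0.003 m and value of joint flap above 0.12 rad).
It fails at once if a bottle is moved by more than 15 mm or tipped (distance of any of amber_bottle, ink_bottle, wash, clear_bottle from where it was at the start of the episode above 0.015 m or angle between any of amber_bottle, ink_bottle, wash, clear_bottle's own z axis and vertical above 0.2 rad).
It also fails if it takes over 48 s, if anything falls off the work surface, if the arm or the gripper's body presses on something with over 40 N, if the wrist force passes 120 N, or if a joint passes its speed limit or range.

## Working session

There is one attempt and no reset: what is moved stays moved. The work goes in short steps, each a Python script; the robot and the scene stay as the last script left them, time stands still between calls to the robot, and variables do not carry over. Pictures are saved under pics/ and viewed, at most 10 in all, crops included, and the job is handed in when it is done.

```bash
mkdir -p pics; cat > h.py <<'E'
import numpy as np, cv2
from cell import env
def px2w(cam,uv,depth):
    m=env.camera_model(cam);u,v=int(round(uv[0])),int(round(uv[1]))
    d=np.median([x for x in depth[v-1:v+2,u-1:u+2].ravel() if x>0] or [0])
    return m['R'].T@(d*(np.linalg.inv(m['K'])@[uv[0],uv[1],1])-m['t'])
def px2z(cam,uv,z):
    m=env.camera_model(cam);r=m['R'].T@np.linalg.inv(m['K'])@[uv[0],uv[1],1];c=-m['R'].T@m['t']
    return c+r*(z-c[2])/r[2]
E
python3 - <<'E'
from h import *
np.set_printoptions(precision=1,suppress=True)
ims=[]
Z=dict(decon_box=0,apron=55,port=55,start_top=139,plate=55,amber_bottle=0,ink_bottle=0,wash=0,clear_bottle=0)
for c in('top','side'):
    im,d=env.capture(c);np.save(f'pics/d_{c}.npy',d);cv2.imwrite(f'pics/{c}.png',im[:,:,::-1])
    for n,z in Z.items():
        for r in env.mark_of(n,c)[:2]: print(c,n,np.array(r['uv']),round(r['confidence'],2),px2z(c,r['uv'],z),px2w(c,r['uv'],d))
print(env.current_t(),env.current_ee_rot())
E
```

```text
top decon_box [310.7 191.6] 0.66 [614.1 175.6   0. ] [608.1 179.3  54.3]
top apron [308.6 216.7] 0.73 [546.1 184.7  55. ] [544.5 186.7  86.8]
top port [308.6 185.7] 0.71 [622.7 184.4  55. ] [614.7 188.5 120.2]
top start_top [356.  167.3] 0.53 [654.6  81.4 139. ] [654.3  81.7 140.9]
top plate [313.3 229.7] 0.88 [514.3 173.3  55. ] [513.5 175.6  86.7]
top amber_bottle [366.5 205.2] 0.8 [578.8  31.7   0. ] [571.3  50.3  96. ]
top ink_bottle [256.7 216.2] 0.68 [550.2 315.3   0. ] [546.5 311.4  69.7]
top wash [250.3 167.5] 0.73 [677.1 332.5   0. ] [661.9 325.9  92.4]
top clear_bottle [200.3 255. ] 0.64 [450.4 459.7   0. ] [451.8 452.4  40.2]
side decon_box [257.3 224.3] 0.58 [615.  194.4   0. ] [612.4 270.4  48.1]
side decon_box [275.  192.3] 0.52 [570.5  28.3   0. ] [571.3 125.8  52.9]
side apron [290.1 204.7] 0.92 [535.1 192.3  55. ] [537.3 241.8  83.5]
side port [253.4 202.9] 0.64 [624.1 184.2  55. ] [620.6 266.1 101.8]
side start_top [236.4 156.4] 0.49 [668.3  97.  139. ] [669.9  77.2 130.1]
side start_top [230.7 259.3] 0.23 [650.1 527.4 139. ] [668.9 347.4   6.1]
side plate [296.4 202.6] 0.73 [519.4 182.   55. ] [522.6 235.7  85.6]
side amber_bottle [274.4 190. ] 0.84 [572.1  14.8   0. ] [572.8 116.5  54.5]
side ink_bottle [279.6 257.1] 0.8 [561.7 330.6   0. ] [561.9 342.4   8.6]
side wash [229.3 261.3] 0.8 [672.3 346.5   0. ] [671.8 350.4   2.9]
side clear_bottle [330.7 298.7] 0.92 [462.4 468.7   0. ] [465.3 486.8  15.7]
1.0 [ 0.2  1.   0.  -0. ]
```

View pics/top.png

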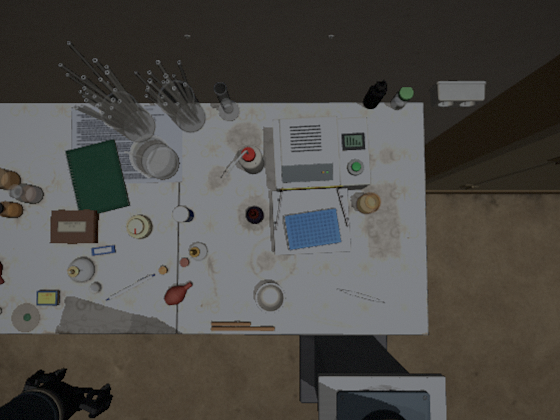

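View pics/side.png

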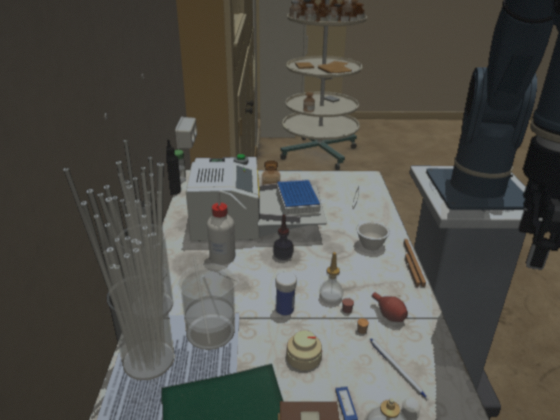

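The top view shows the apron with the blue mat around (312,229), slightly turned, the box at (320,150), the button at (355,168), and the ink and amber bottles either side of the apron at (255,215) and (368,202). Next I'll fit the outlines with the depth data.

```bash
python3 - <<'E'
from h import *
np.set_printoptions(precision=2,suppress=True)
im=cv2.imread('pics/top.png');d=np.load('pics/d_top.npy');m=env.camera_model('top')
v,u=np.mgrid[0:420,0:560];P=(np.stack([u,v,np.ones_like(u)],-1)*d[...,None])@np.linalg.inv(m['K']).T
W=(P-m['t'])@m['R'];hsv=cv2.cvtColor(im,cv2.COLOR_BGR2HSV)
roi=(W[...,0]>430)&(W[...,0]<830)&(W[...,1]>20)&(W[...,1]<310)
def rect(mask,n):
    mask=cv2.morphologyEx((mask&roi).astype(np.uint8),cv2.MORPH_OPEN,np.ones((2,2)))
    k,l,s,c=cv2.connectedComponentsWithStats(mask);i=1+s[1:,4].argmax();p=W[l==i]
    r=cv2.minAreaRect(p[:,:2].astype(np.float32));print(n,len(p),r,'z',np.median(p[:,2]),'mean',p.mean(0))
    return p
H,S,V=hsv[...,0],hsv[...,1],hsv[...,2]
rect((H>95)&(H<125)&(S>90)&(W[...,2]>70),'mat')
rect((H>45)&(H<85)&(S>80)&(W[...,2]>110),'button')
rect((W[...,2]>45),'box+apron')
rect((W[...,2]>108),'box')
rect((W[...,2]>133)&(W[...,2]<147),'roof')
rect((W[...,2]>48)&(W[...,2]<62),'apron')
c=cv2.resize(im[90:270,230:410],(720,720)[:2],interpolation=cv2.INTER_CUBIC)[:600*1]
cv2.imwrite('pics/crop.png',cv2.resize(im[110:260,240:400],(640,600),interpolation=cv2.INTER_CUBIC))
E
```

```text
mat 1750 ((512.5770874023438, 182.15789794921875), (81.865234375, 143.86187744140625), 8.793500900268555) z 86.683499695699 mean [513.84 175.42  88.22]
button 65 ((655.8711547851562, 78.45632934570312), (20.192846298217773, 17.42361068725586), 88.29285430908203) z 138.8548087476471 mean [655.22  79.17 137.62]
box+apron 11643 ((626.75, 146.1658172607422), (342.053955078125, 257.88616943359375), 3.053645133972168) z 118.09543192716035 mean [623.31 166.66 106.35]
box 6651 ((647.08544921875, 139.46034240722656), (291.66314697265625, 253.04904174804688), 5.501780986785889) z 134.28614395036473 mean [689.02 158.83 133.66]
roof 3356 ((632.7867431640625, 187.5343017578125), (276.7388000488281, 152.94261169433594), 3.857836961746216) z 140.21645417518332 mean [707.92 194.1  144.35]
apron 2451 ((534.1287841796875, 173.14402770996094), (159.94970703125, 194.044189453125), 3.054431438446045) z 55.78768741231938 mean [540.04 178.91  58.98]
```

View pics/crop.png

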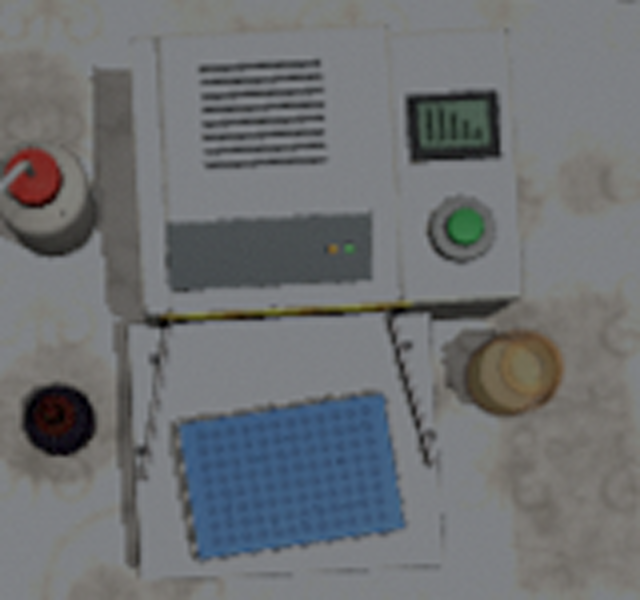

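The crop confirms the layout: box yaw is about 3°, plate yaw about 8.5°, and the plate is roughly central between the guide strips (crop 160,320–140,470 and 392,315–430,465). I'll get the box origin from the corners, then check reach for a two-finger push tilted 25°.

```bash
cat >> h.py <<'E'
from scipy.spatial.transform import Rotation as Ro
PSI=np.radians(3.05); ORG=np.array([610.,180.5,0])
def b2w(p): return ORG+Ro.from_euler('z',PSI).apply(p)
def w2b(p): return Ro.from_euler('z',-PSI).apply(np.array(p)-ORG)
def quat(t,yaw=0,flip=0):  # t deg: tips lead into the box, palm leans back
    R=Ro.from_euler('z',PSI+yaw)*Ro.from_euler('y',-np.radians(t))*Ro.from_euler('y',np.pi)
    if flip: R=R*Ro.from_euler('z',np.pi)
    return R.as_quat()
E
python3 - <<'E'
from h import *
np.set_printoptions(precision=2,suppress=True)
for c,z in (((143,576),55),((441,568),55),((148,312),118),((518,300),118)): 
    w=px2z('top',(240+c[0]/4,110+c[1]/4),z);print(w,w2b(w))
print(Ro.from_quat(quat(25)).as_matrix())
for t in (15,25):
  for f in (0,1):
    for x,z in((-172,230),(-172,62),(8,62),(-60,62)):
        q=env.solve_ik(b2w([x,0,z]),quat(t,0,f));print(t,f,x,z,None if q is None else np.array(q))
E
```

```text
[454.92 265.26  55.  ] [-150.35   92.9    55.  ]
[459.95  83.49  55.  ] [-155.    -88.89   55.  ]
[609.57 261.75 118.  ] [  3.89  81.15 118.  ]
[616.59  47.01 118.  ] [  -0.52 -133.66  118.  ]
[[-0.91 -0.05  0.42]
 [-0.05  1.    0.02]
 [-0.42  0.   -0.91]]
15 0 -172 230 [-0.73  0.16  0.19  2.17  0.17  0.59  0.94]
15 0 -172 62 [-0.43  0.48 -0.19  2.38  1.3   0.23 -0.24]
15 0 8 62 [-0.43  0.63  0.03  1.96  0.23  0.32  1.  ]
15 0 -60 62 [-0.5   0.57  0.07  2.13  0.3   0.22  0.89]
15 1 -172 230 [-1.25  0.22  0.84  2.18 -0.13  0.57 -1.86]
15 1 -172 62 [ 0.24  0.79 -1.29  2.35  1.4   0.96  2.75]
15 1 8 62 [-0.77  0.71  0.58  1.97 -0.82  0.4  -1.14]
15 1 -60 62 [-0.75  0.62  0.44  2.13 -0.71  0.25 -1.26]
25 0 -172 230 [-0.93  0.12  0.3   2.31  0.54  0.4   0.53]
25 0 -172 62 None
25 0 8 62 [-0.32  0.61 -0.2   2.11  1.53  0.28 -0.3 ]
25 0 -60 62 [ 0.27  0.9  -1.29  2.25  1.63  1.09 -0.38]
25 1 -172 230 [-1.41  0.16  0.88  2.32  0.24  0.34 -2.29]
25 1 -172 62 None
25 1 8 62 None
25 1 -60 62 [-0.52  0.56  0.01  2.28  2.06  0.2   2.22]
```

```bash
sed -i 's/^PSI=.*/PSI=np.radians(2.3); ORG=np.array([611.8,181.3,0])/' h.py
python3 - <<'E'
from h import *
np.set_printoptions(precision=2,suppress=True)
env.command_gripper(60)
env.move_to(b2w([-168,0,200]),quat(0))
print(env.current_position(),env.current_joint_positions(),env.current_t())
m=env.camera_model('wrist');print({k:np.array(v) for k,v in m.items()})
im,d=env.capture('wrist');np.save('pics/dw.npy',d);np.save('pics/pw.npy',np.r_[env.current_position(),env.current_ee_rot()])
cv2.imwrite('pics/w.png',im[:,:,::-1])
M=np.eye(4);M[:3,:3]=Ro.from_quat(env.current_ee_rot()).as_matrix();M[:3,3]=env.current_position();M=M@np.array(m['T_tool_cam'])
def ray(uv):
    K=np.array(m['K']);a=(uv[0]-K[0,2])/K[0,0];b=(uv[1]-K[1,2])/K[1,1];r=np.hypot(a,b);r=max(r,1e-9)
    return M[:3,:3]@[a/r*np.sin(r),b/r*np.sin(r),np.cos(r)]
for n,z in dict(apron=55,port=55,start_top=139,plate=55).items():
    for r in env.mark_of(n,'wrist')[:1]:
        g=ray(r['uv']);w=M[:3,3]+g*(z-M[2,3])/g[2];print(n,r['confidence'],np.array(r['uv']),w,w2b(w))
for x,z,t in((-168,62,0),(-100,62,10),(-3,62,15),(-3,62,10)):print(env.solve_ik(b2w([x,0,z]),quat(t)))
E
```

```text
[444.05 175.6  200.08] [-0.53  0.32  0.07  1.99 -0.03  0.83  1.17] 3.2583
{'K': array([[325.19,   0.  , 280.02],
       [  0.  , 325.19, 211.97],
       [  0.  ,   0.  ,   1.  ]]), 'T_tool_cam': array([[   0.  ,   -0.95,   -0.31,   77.34],
       [   1.  ,   -0.  ,    0.  ,   -0.09],
       [  -0.  ,   -0.31,    0.95, -142.54],
       [   0.  ,    0.  ,    0.  ,    1.  ]])}
port 0.8 [280.8 341.5] [613.33 183.8   55.  ] [ 1.63  2.43 55.  ]
plate 0.89 [278.7 269.7] [519.5  177.68  55.  ] [-92.38   0.09  55.  ]
[-0.51  0.53  0.05  2.14 -0.05  0.47  1.19]
[-0.55  0.55  0.12  2.14  0.03  0.3   1.13]
[-0.51  0.62  0.14  1.98  0.04  0.29  1.16]
[-0.46  0.64  0.1   1.9  -0.    0.44  1.23]
```

View pics/w.png

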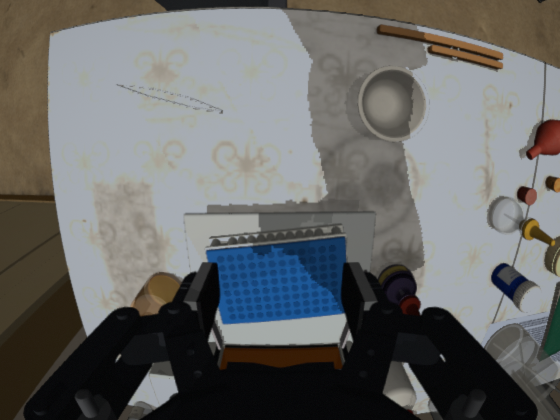

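The wrist view shows the apron's front corners at (186,214) and (374,212), the plate between them turned slightly, and the amber flap at (280,352) straight ahead. This agrees with my frame, so I'll descend and push the first stretch.

```bash
python3 - <<'E'
from h import *
np.set_printoptions(precision=2,suppress=True)
m=env.camera_model('wrist');K=np.array(m['K'])
def ray(M,uv):
    a=(uv[0]-K[0,2])/K[0,0];b=(uv[1]-K[1,2])/K[1,1];r=max(np.hypot(a,b),1e-9)
    return M[:3,:3]@[a/r*np.sin(r),b/r*np.sin(r),np.cos(r)]
def pose():
    M=np.eye(4);M[:3,:3]=Ro.from_quat(env.current_ee_rot()).as_matrix();M[:3,3]=env.current_position();return M@np.array(m['T_tool_cam'])
M=pose()
for uv in((186,214),(374,212),(220,345),(342,345)):
    g=ray(M,uv);print(w2b(M[:3,3]+g*(55-M[2,3])/g[2]))
env.move_straight(b2w([-168,0,62]),quat(0),120)
print(env.current_position(),env.current_contact_force())
env.move_straight(b2w([-100,0,62]),quat(8),40)
print(env.current_position(),env.current_contact_force(),env.current_t())
M=pose();im,d=env.capture('wrist');cv2.imwrite('pics/w2.png',im[:,:,::-1])
for n in('plate','port'):
  for r in env.mark_of(n,'wrist')[:1]:
    g=ray(M,r['uv']);print(n,r['confidence'],w2b(M[:3,3]+g*(55-M[2,3])/g[2]))
E
```

```text
[-150.87  -89.23   55.  ]
[-153.01   90.55   55.  ]
[  9.12 -68.69  55.  ]
[ 9.25 72.9  55.  ]
[444.27 174.7   62.5 ] [-0.5  -0.43  0.23]
[509.54 178.02  61.61] [-9.28  3.39  5.09] 6.6583
plate 0.57 [-51.17  -2.53  55.  ]
```

View pics/w2.png

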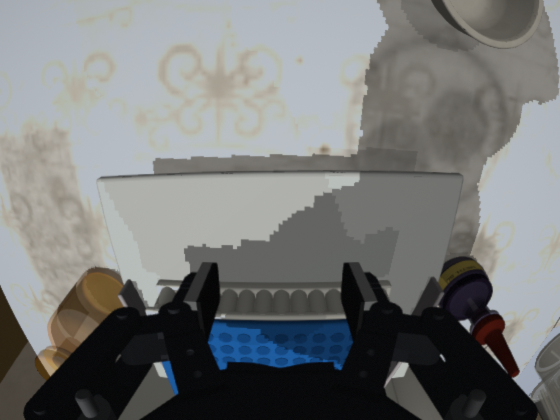

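The plate has been squared up (rear edge at row 318, parallel to the apron) and is about to enter. The readings suggest the box yaw is nearer 3° and its centre about 1.5 mm further left, so I'll correct the frame and keep pushing while watching the force.

```bash
sed -i 's/^PSI=.*/PSI=np.radians(3.0); ORG=np.array([612.5,182.3,0])/' h.py
python3 - <<'E'
from h import *
np.set_printoptions(precision=2,suppress=True)
for x,t in((-85,9),(-70,10),(-55,11),(-40,12),(-25,13),(-14,14)):
    c=env.move_straight(b2w([x,0,62]),quat(t),40,contact_N=14)
    print(x,c,w2b(env.current_position()),env.current_contact_force(),env.current_t())
    if c: break
im,d=env.capture('top');cv2.imwrite('pics/c2.png',cv2.resize(im[110:260,240:400,::-1],(640,600),interpolation=cv2.INTER_CUBIC))
E
```

```text
-85 True [-96.85   1.61  61.07] [-1.01 -0.01  0.47] 7.1083
```

View pics/c2.png

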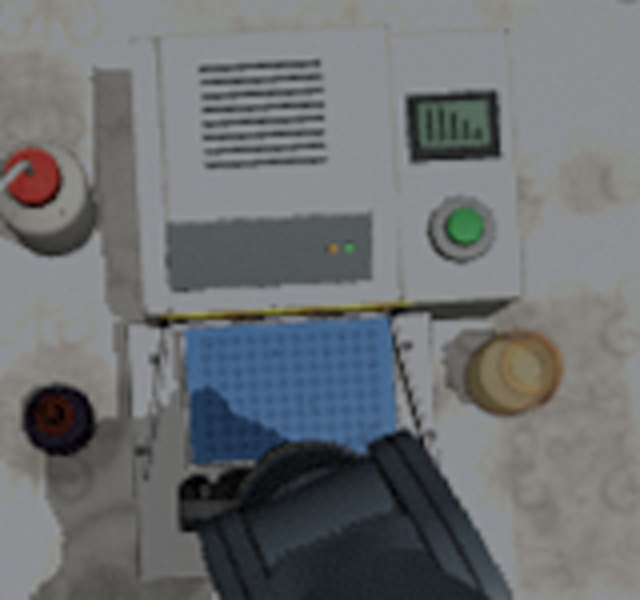

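The plate (crop 188–392, front edge row 320) is against the right guide and jamb, with slack on the left. I'll press lightly and drag it left with pad friction, moving diagonally.

```bash
cat >> h.py <<'E'
def mat():
    im,d=env.capture('top');m=env.camera_model('top');h=cv2.cvtColor(im,cv2.COLOR_RGB2HSV)
    k=((h[...,0]>95)&(h[...,0]<125)&(h[...,1]>90));k[:185]=0;k[260:]=0;k[:,:270]=0;k[:,360:]=0
    # left/right edges of the mat just before the port
    out=[]
    for r in range(191,212,3):
        c=np.where(k[r])[0]
        if len(c)>20: out.append([w2b(px2z('top',(c.min()-.5,r),86))[:2],w2b(px2z('top',(c.max()+.5,r),86))[:2]])
    return np.array(out),im
E
python3 - <<'E'
from h import *
np.set_printoptions(precision=1,suppress=True)
o,_=mat();print(o.mean(0),o.mean(0).mean(0))
for x,y in((-93,5),(-91,9),(-88,11)):
    c=env.move_straight(b2w([x,y,62]),quat(9),30,contact_N=18)
    print(c,w2b(env.current_position()),env.current_contact_force(),env.current_t())
    o,im=mat();print(o.mean(0),o.mean(0).mean(0))
E
```

```text
[[-25.2  53.6]
 [-31.4 -64.3]] [-28.3  -5.3]
False [-92.9   5.3  62.1] [-0.7 -0.2  0.2] 7.5667
[[-24.9  60.1]
 [-31.3 -62.3]] [-28.1  -1.1]
False [-90.9   9.4  62. ] [-0.6  0.6 -0.6] 7.9167
[[-24.8  62.2]
 [-31.2 -60.6]] [-28.    0.8]
False [-87.6  11.2  62. ] [-0.2 -0.2 -0.1] 8.2333
[[-24.7  63.5]
 [-31.1 -58.9]] [-27.9   2.3]
```

```bash
python3 - <<'E'
from h import *
np.set_printoptions(precision=1,suppress=True)
for x,y,t in((-76,10,10),(-64,10,11),(-50,9,12),(-36,9,13),(-22,9,14),(-12,9,15)):
    c=env.move_straight(b2w([x,y,62]),quat(t),40,contact_N=12)
    print(x,c,w2b(env.current_position()),env.current_contact_force(),env.current_t())
    if c: break
o,im=mat();print(o.mean(0) if len(o) else o);cv2.imwrite('pics/c3.png',cv2.resize(im[110:260,240:400,::-1],(640,600),interpolation=cv2.INTER_CUBIC))
E
```

```text
-76 False [-75.5  10.   62.1] [-0.3  0.   0.9] 8.7333
-64 False [-63.7  10.   62. ] [-0.2 -0.1 -0.9] 9.1833
-50 False [-49.7   8.9  62. ] [ 1.  -0.8  0.3] 9.6833
-36 False [-35.8   9.   62. ] [-1.1  0.1  0.4] 10.1833
-22 False [-21.8   9.   62. ] [-0.2  0.6  0.2] 10.6833
-12 False [-11.8   9.   61.9] [ 0.4 -0.  -0.4] 11.0833
[]
```

View pics/c3.png

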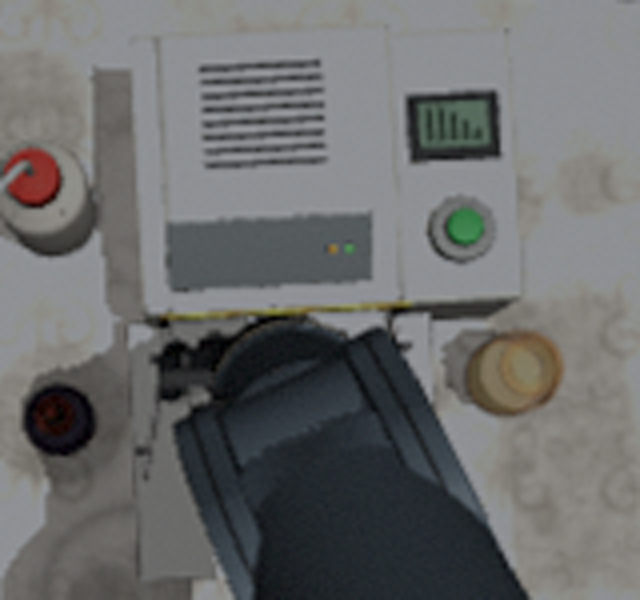

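The plate is nearly inside. I'll finish the push and then withdraw.

```bash
python3 - <<'E'
from h import *
np.set_printoptions(precision=1,suppress=True)
for x,y,t in((-4,7,15),(5,6,15)):
    c=env.move_straight(b2w([x,y,62]),quat(t),40,contact_N=12)
    print(x,c,w2b(env.current_position()),env.current_contact_force(),env.current_t())
    if c: break
env.wait(.3)
env.move_straight(b2w([-60,4,64]),quat(12),150)
env.move_straight(b2w([-150,0,210]),quat(0),200)
m=env.camera_model('wrist');im,d=env.capture('wrist');cv2.imwrite('pics/w3.png',im[:,:,::-1]);print(env.current_t())
for n in('plate','flap'): print(env.boxes_of(n,'wrist')[:2])
E
```

```text
-4 False [-3.6  6.7 62. ] [-0.2 -0.6 -0.6] 11.4917
5 True [ 1.2  6.  60.8] [-0.7 -0.2  0.1] 11.7417
13.6583
[]
[{'box': [281.9, 342.8, 130.5, 32.1], 'confidence': 0.63}]
```

View pics/w3.png

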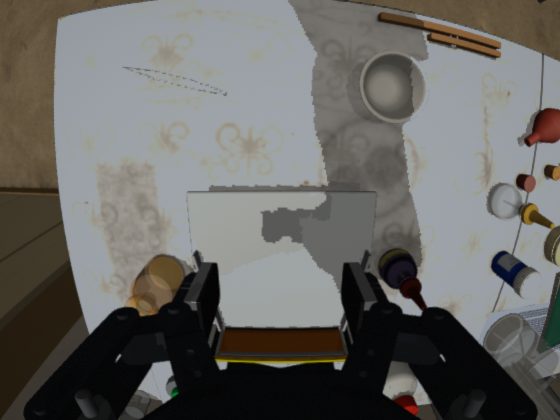

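The apron is empty (rows 192–328) and the amber flap shows at rows 328–358. I'll use depth to check that it hangs vertical.

```bash
python3 - <<'E'
from h import *
np.set_printoptions(precision=1,suppress=True)
m=env.camera_model('wrist');K=np.array(m['K'])
im,d=env.capture('wrist')
M=np.eye(4);M[:3,:3]=Ro.from_quat(env.current_ee_rot()).as_matrix();M[:3,3]=env.current_position();M=M@np.array(m['T_tool_cam'])
for u in(250,281,315):
  for v in range(322,366,4):
    a=(u-K[0,2])/K[0,0];b=(v-K[1,2])/K[1,1];r=np.hypot(a,b)
    p=np.array([a/r*np.sin(r),b/r*np.sin(r),np.cos(r)]);p*=d[v,u]/p[2]
    print(u,v,im[v,u],w2b(M[:3,:3]@p+M[:3,3]))
E
```

```text
250 322 [157 162 160] [ -1.7 -33.9  54.5]
250 326 [150 154 152] [  3.3 -34.1  55.5]
250 330 [18 11  8] [  3.8 -33.5  62.4]
250 334 [52 25  4] [  4.9 -33.1  68.2]
250 338 [53 25  5] [  4.  -32.5  76.3]
250 342 [52 25  3] [  5.4 -32.2  81.4]
250 346 [53 26  5] [  5.5 -31.7  88.1]
250 350 [53 26  4] [  4.5 -31.1  95.5]
250 354 [38 36 37] [  4.1 -30.5 102.3]
250 358 [55 43  8] [ -0.2 -29.5 112.9]
250 362 [92 81  0] [-159.5   -8.8  282.2]
281 322 [157 162 160] [-3.4  1.1 56.2]
281 326 [154 159 157] [ 3.2  1.1 55.1]
281 330 [11  9  8] [ 5.5  1.1 59.6]
281 334 [50 23  2] [ 4.4  1.1 68.3]
281 338 [53 26  5] [ 5.4  1.1 74. ]
281 342 [53 25  4] [ 5.2  1.  81.1]
281 346 [53 26  4] [ 5.2  1.  87.7]
281 350 [52 25  2] [ 4.7  1.  94.8]
281 354 [37 37 37] [  5.3   1.  100.4]
281 358 [47 38 22] [  3.6   1.  108.3]
281 362 [151 135   0] [  1.4   0.9 116.5]
315 322 [157 163 160] [-2.4 39.4 55.6]
315 326 [150 155 153] [ 3.1 39.6 56.1]
315 330 [21 12  7] [ 4.6 39.2 61.5]
315 334 [53 26  5] [ 4.6 38.6 68.8]
315 338 [52 25  2] [ 3.9 37.8 76.7]
315 342 [53 26  4] [ 4.1 37.3 83.2]
315 346 [53 25  5] [ 5.5 36.9 88.2]
315 350 [52 26  3] [ 5.1 36.3 95.2]
315 354 [39 38 38] [  4.2  35.6 102.4]
315 358 [56 42  2] [  0.2  34.4 112.7]
315 362 [71 61  0] [-158.7   10.2  281.4]
```

The flap is vertical at x≈4–5, so the plate has gone through. Now for the button: close the fingers, take one look from above, and press.

```bash
python3 - <<'E'
from h import *
np.set_printoptions(precision=1,suppress=True)
env.move_straight(b2w([-110,-60,230]),quat(0),250)
env.command_gripper(0)
env.move_to(b2w([0,-104,230]),quat(0))
m=env.camera_model('wrist');K=np.array(m['K'])
M=np.eye(4);M[:3,:3]=Ro.from_quat(env.current_ee_rot()).as_matrix();M[:3,3]=env.current_position();M=M@np.array(m['T_tool_cam'])
im,d=env.capture('wrist');cv2.imwrite('pics/w4.png',im[:,:,::-1])
for r in env.mark_of('start_top','wrist')[:2]:
    u,v=r['uv'];a=(u-K[0,2])/K[0,0];b=(v-K[1,2])/K[1,1];q=np.hypot(a,b)
    g=M[:3,:3]@[a/q*np.sin(q),b/q*np.sin(q),np.cos(q)];w=M[:3,3]+g*(139-M[2,3])/g[2];print(r,w,w2b(w))
print(b2w([40,-104,139]),env.current_t())
for n in('start_top',): 
    im,d=env.capture('top')
    for r in env.mark_of(n,'top')[:1]: print(px2z('top',r['uv'],139))
E
```

```text
{'uv': [280.9, 264.8], 'confidence': 0.51} [659.8  81.  139. ] [  41.9 -103.6  139. ]
[657.9  80.5 139. ] 15.5
[652.5  83.7 139. ]
```

View pics/w4.png

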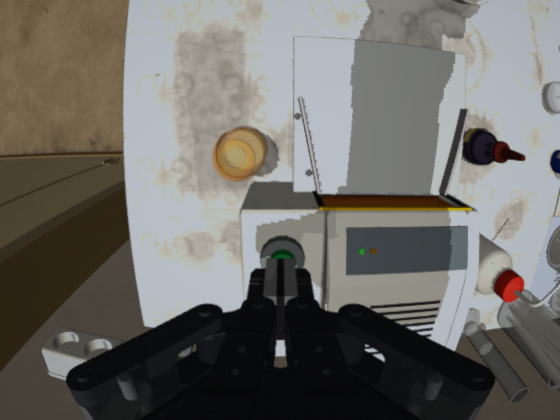

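The green button shows at (283,256) in its collar, lined up with the fingers, and the flap still looks shut. Pressing at (657.5, 80.7).

```bash
python3 - <<'E'
from h import *
np.set_printoptions(precision=1,suppress=True)
p=np.array([657.5,80.7,0])
env.move_straight(p+[0,0,165],quat(0),150)
env.move_straight(p+[0,0,144],quat(0),40)
print(env.current_position(),env.current_contact_force())
for z in(139,137,135,134,133,132,131):
    c=env.move_straight(p+[0,0,z],quat(0),15,contact_N=15)
    print(z,c,env.current_position(),env.current_contact_force())
    if c or env.current_contact_force()[2]>8: break
env.wait(.2);print(env.current_position(),env.current_contact_force())
env.move_straight(p+[0,0,230],quat(0),100)
env.move_straight(b2w([-110,-40,260]),quat(0),200)
print(env.current_t())
m=env.camera_model('wrist');im,d=env.capture('wrist');cv2.imwrite('pics/w5.png',im[:,:,::-1])
E
```

```text
[657.5  80.7 143.9] [ 0.4  0.4 -0.2]
139 False [657.5  80.7 139.1] [-0.  -1.   1.1]
137 False [657.6  80.7 137.1] [-0.3  0.2  2. ]
135 False [657.6  80.7 135.1] [-0.5  0.2  4. ]
134 False [657.6  80.7 134.2] [-1.4 -0.3  4.5]
133 False [657.7  80.7 134.1] [-3.1 -0.1 12.1]
[657.7  80.7 134.1] [-3.6 -0.6 12.2]
20.775
```

View pics/w5.png

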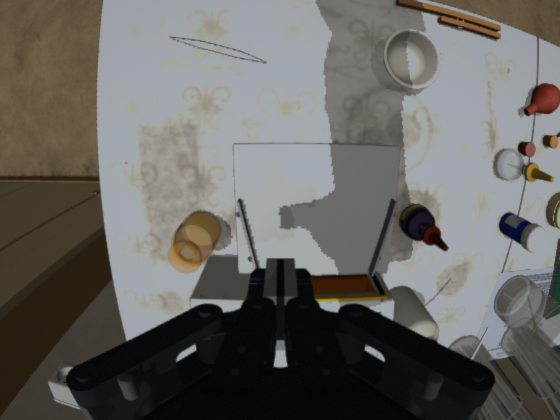

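The apron is clear, the flap (342,287) looks shut, and the bottles at (195,243) and (418,222) are still standing. Handing in.

```bash
python3 -c "
from cell import env
print(env.job_done())"
```

```text
the job is handed in; nothing more can be done
None
```

I pushed the plate in through the flap, which measured shut behind it, then pressed the start button to its stop and let it go; the job is handed in, but I got no verdict back and could not see the plate on the chute.

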